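# Fetch the taper plug gauge from behind the oiler and the centre

## Robot

A 6-joint arm with a two-finger parallel gripper is mounted at the origin on a cart in front of the work surface, level with it; the furniture and walls round the work are solid. World frame = base frame: x ahead of the robot, y to its left, z up, the work surface at z = 0. Lengths are in m, angles in degrees, forces in N, time in s.
With the tool pointing down it reaches from about 0.3 to 0.75 m from the base axis. Payload 8.5 kg.
Tool frame: the origin (TCP) lies on the centre line of the jaws, within the pads' length; the fingertips stand 17 mm ahead of it and the grasp point (between the pads) lies 2 mm behind it (env.tcp_to_tips is the distance from the TCP to the fingertips, in m); z points along the fingers, y is the line along which they close (so a half turn about z gives the same grasp; the last joint's range is limited). The gripper opens to 85 mm and grips with 20 to 120 N. Pads are 22 mm wide; open, the fingers measure 114 mm over their backs; the gripper's body (76 mm by 85 mm) begins 54 mm behind the grasp point. The pads swing forward as they close: fully open they stand 13 mm farther back than shut.
Start: joints at [-88.482, 21.807, 74.336, -0, 83.858, -12.336], TCP at [0.132, -0.534, 0.248] pointing down, gripper open.
Joint ranges: [-178.18, 178.18], [-50.72, 133.34], [12.68, 142.11], [-81.47, 261.47], [9.98, 163.14], [-165.26, 165.26]. Speed limits (degrees/s): [136.94, 136.94, 180, 180, 180, 180].

## Interface

Orientations are given as a 3x3 rotation matrix whose columns are the frame's x, y, z axes.
In Python, from rig import env gives the robot as it stands. The module is installed in compiled form; this text tells all that it offers.
- The arm moves only by the shell command python3 -m pendant 'ROWS' [FORCE]. ROWS is JSON, a list of rows, each a list of 7 numbers: the opening, from 0 (shut) to 1 (fully open), then the shift along the tool's x, y, z in m, then the turn, a rotation vector about the tool's x, y, z in rad. A call has 1 to 5 rows; each row is the pose to reach, as a shift and turn from the pose commanded when the call began, along the tool's axes at that moment; what a row does not reach only later rows make up. A row lasts 1/8 s, in which the tool goes at most 62.5 mm and 10.7 degrees, less where a joint would pass 70% of its speed; a pose out of reach is approached as far as the arm can. A call with a gripper value outside its range is refused whole. The fingers move at their own pace and stop on an object; FORCE is the grip in N (left out, the last holds). Time passes only in rows, so rows that repeat a pose let the fingers close. It gives the time, the measured TCP pose, the force, the opening and the grip force at its end, in the units of the state.
- env.observe(): the state, without advancing time (a new reading comes with each control period).
- env.get_image(name): name is "scene" or "top" or "wrist"; returns a dict with "image" (480x640x3 uint8, blue, green, red), "fx", "fy", "cx", "cy" (pixels), "pose" (4x4, takes a point from camera to world coordinates). Camera axes: x right, y up, looking along -z (the intrinsics and any distortion apply to the point x, -y, -z); pixel columns grow to the right and rows downward; lengths in m; the calibration is good to about 2 mm. The wrist camera is an equidistant fisheye: a pixel r from the principal point sees the ray r / f radians off the axis. A picture is of the moment at which its call begins. There is no depth.
- env.close_job(): hands the job in; it is judged then, once.
Trained networks look in the newest picture that a camera, given by its name, has taken for a name from the list of things; names that differ only in an ending like _2 or _b are one class to them, and where a whole thing is asked for, a point or a joint stands for the part that bears it (a point fixed in the world has none). Each returns a list of dicts, best first, with "conf" (0 to 1); they miss things now and then, are a little off and sometimes report something else, mostly with a low value. They report only what shows in the picture. A call takes as long as a camera call.
- env.find_in(camera, thing): "bbox" ([centre column, centre row, width, height] in pixels, round what is visible of it).
- env.trace(camera, thing): "mask" (480x640 bool, what is visible of it) and "bbox" ([centre column, centre row, width, height] in pixels, round what is visible of it).
- env.tip_of(camera, thing): "centre" ([column, row] in pixels: a listed point, or the origin of a listed thing).
The state is a dict: "time_s": time; "q": joint angles; "qvel": joint speeds; "joint_efforts": joint torques, N m; "position": TCP position; "tool_rot": TCP orientation; "ft_force": force on the tool from outside, world axes, zero at the start; "wrist_torque": the same for the moment, N m; "grip_width": finger opening in m; "gripper_force": force on a finger pad.
Only numpy, scipy, OpenCV 4.12 (cv2) and the standard library are available. Lean on these libraries where they do the work, as an engineer would, in place of code of your own. Each camera call takes 0.05 s, during which the arm holds its last target. There are 200 camera calls.

## Task

The taper plug gauge in the grey rack is hemmed in by the oiler and the turned centre in front of it: first stand both of those upright in the wooden tray, then take the plug gauge out and seat it fully in the taper ring gauge, nose down with its flange on the ring's top face. After that put the oiler and the centre back upright on the rack, each on the pad where it stood, let go of everything, and leave the tin, the flanged bush and the setting ring alone.

Things in the scene. Friction and masses are not known exactly. Their poses are not given: they have to be found in the camera images.
- rack: Fixed grey steel rack 120 (x) x 130 (y) mm, top 46 mm above the bench; origin: centre of its footprint on the bench. At (22, 0) mm a 32 mm hole in which the plug hangs; guard pins (15 mm thick, 36 mm above the top) at (22, +-33) mm, so grip the plug with the fingers closing along rack x. Flat black pads, 54 mm, at (-18, +-29) mm carry oiler and centre, either way round.
- tray: Fixed shallow wooden tray, 130 (x) x 170 (y) x 14 mm high outside, walls and floor 5 mm thick; origin at the centre of its underside, on the bench, z up. The side area.
- taper_ring: Fixed taper ring gauge: bright steel round block 62 mm across on a 90 mm square foot; origin at the centre of its underside on the bench, z up. Top face 46 mm above the bench; conical bore, 33 mm wide at the mouth, narrowing with the plug's taper (1.5 mm larger all round), deep enough for the plug's flange to rest on the top face.
- plug_mid (a point): Loose steel taper plug gauge, 84 mm tall, 0.35 kg, nose down; point on its axis 42 mm above the nose tip, z up. Conical nose 20 mm across at the tip, 30 mm at 36 mm higher; flange 40 mm across, 6 mm below to 2 mm above the point; dark handle 24 mm across, 2 to 42 mm above the point. In rack and ring the flange rests on the top face.
- oiler_mid (a point): Loose white oiler (squeeze bottle, red spout), 136 mm tall, 0.11 kg; point on its axis half-way up, 68 mm above its underside, z up. Body 52 mm across up to 86 mm above the underside, red collar 24 mm across from 86 to 104 mm (can be gripped clear of all neighbours), thin spout 8 mm across above.
- centre_mid (a point): Loose turned steel centre like a small upturned funnel, 63 mm tall, 0.21 kg; point on its axis half-way up, 31.5 mm above its underside, z up. Foot 39 mm across, cone above it, then a pin 12 mm across from 38 to 63 mm above the underside, by which it can be gripped clear of its neighbours.
- round_tin: Bystander: round tin with a blue lid, 62 mm across, 27 mm high; origin at the centre of its underside.
- bush: Bystander: loose flanged steel bush, flange 50 mm across, 35 mm high; origin at the centre of its underside.
- ring_gauge: Bystander: loose plain steel setting ring lying flat, 58 mm across, 16 mm high; origin at the centre of its underside.

How it is judged:
By the outcome, as a careful person would: the job done as asked, in the order asked, and still so for the second after the job is handed in, with the robot touching nothing.
It also fails if it takes over 144 s, if anything falls off the work surface, if the arm or the gripper's body presses on something with over 40 N, if the wrist force passes 120 N, or if a joint passes its speed limit or range.

## Working session

There is one attempt and no reset: what is moved stays moved. The work goes in short steps, Python scripts to look and compute and a shell command to move; the robot and the scene stay as the last step left them, time stands still between calls to the robot, and variables do not carry over. Pictures are saved under pics/ and viewed, at most 15 in all, crops included, and the job is handed in when it is done.

```bash
mkdir -p pics; cat > h.py <<'E'
import numpy as np, cv2
from rig import env
def ray(im,u,v):
    P=np.array(im["pose"]);x=(u-im["cx"])/im["fx"];y=(v-im["cy"])/im["fy"]
    if im.get("fish"):
        r=np.hypot(x,y);s=np.sin(r)/r if r>1e-9 else 1
        d=np.array([x*s,-y*s,-np.cos(r)])
    else: d=np.array([x,-y,-1.])
    return P[:3,3],P[:3,:3]@d
def img(n):
    im=env.get_image(n); im["fish"]=(n=="wrist"); return im
def atz(im,u,v,z):
    o,d=ray(im,u,v); return o+d*(z-o[2])/d[2]
def proj(im,p):
    P=np.array(im["pose"]);c=P[:3,:3].T@(np.array(p)-P[:3,3]);x,y,z=c[0],-c[1],-c[2]
    if im.get("fish"):
        h=np.hypot(x,y);t=np.arctan2(h,z);k=t/h if h>1e-9 else 1/z
        return im["cx"]+im["fx"]*x*k,im["cy"]+im["fy"]*y*k
    return im["cx"]+im["fx"]*x/z,im["cy"]+im["fy"]*y/z
Z=dict(rack=0,tray=0,taper_ring=0,plug_mid=.052,oiler_mid=.114,centre_mid=.0775,round_tin=0,bush=0,ring_gauge=0)
def tcp(d):  # world target -> shift in tool axes
    s=env.observe();return np.array(s["tool_rot"]).T@(np.array(d)-s["position"])
E
python3 - <<'E'
from h import *
for n in ["scene","top"]:
    im=img(n);cv2.imwrite(f"pics/{n}0.png",im["image"]);print(n,[k for k in im],np.round(im["pose"],3).tolist(),im["fx"])
    for t in Z:
        for r in env.tip_of(n,t)[:2]: print(t,round(r["conf"],2),np.round(r["centre"]),atz(im,*r["centre"],Z[t]).round(4))
s=env.observe();print(np.round(s["tool_rot"],3),s["grip_width"],s["time_s"],env.tcp_to_tips)
E
```

```text
scene ['image', 'fx', 'fy', 'cx', 'cy', 'pose', 'fish'] [[-0.501, 0.546, -0.672, -0.384], [-0.866, -0.312, 0.391, 0.498], [0.004, 0.778, 0.629, 0.909], [0.0, 0.0, 0.0, 1.0]] 583.1983083585874
rack 0.65 [340. 263.] [ 0.4652 -0.0442  0.    ]
tray 0.67 [233. 302.] [0.4722 0.2227 0.    ]
taper_ring 0.8 [440. 230.] [ 0.4469 -0.3244 -0.    ]
taper_ring 0.69 [355. 221.] [ 0.5803 -0.1572  0.    ]
plug_mid 0.72 [339. 241.] [ 0.4825 -0.0491  0.052 ]
oiler_mid 0.94 [354. 224.] [ 0.4524 -0.07    0.114 ]
centre_mid 0.64 [333. 238.] [ 0.4718 -0.0268  0.0775]
round_tin 0.84 [302. 223.] [ 0.6404 -0.0398  0.    ]
bush 0.93 [309. 318.] [0.3507 0.1031 0.    ]
ring_gauge 0.84 [199. 362.] [0.3568 0.3427 0.    ]
top ['image', 'fx', 'fy', 'cx', 'cy', 'pose', 'fish'] [[0.021, 0.992, -0.126, 0.32], [-1.0, 0.021, 0.006, 0.005], [0.009, 0.126, 0.992, 1.504], [0.0, 0.0, 0.0, 1.0]] 622.0011108184947
rack 0.85 [340. 247.] [ 0.4816 -0.0473  0.    ]
tray 0.91 [230. 248.] [0.4756 0.2176 0.    ]
taper_ring 0.6 [450. 267.] [ 0.4405 -0.3166  0.    ]
plug_mid 0.34 [343. 252.] [ 0.466  -0.0541  0.052 ]
oiler_mid 0.88 [352. 256.] [ 0.4501 -0.0724  0.114 ]
oiler_mid 0.36 [277. 296.] [0.3566 0.0947 0.114 ]
centre_mid 0.64 [328. 254.] [ 0.4581 -0.0174  0.0775]
round_tin 0.89 [340. 183.] [ 0.6413 -0.045   0.    ]
bush 0.85 [276. 297.] [0.3574 0.1041 0.    ]
ring_gauge 0.72 [177. 292.] [0.3646 0.3414 0.    ]
[[ 0.971  0.239  0.   ]
 [ 0.239 -0.971 -0.   ]
 [ 0.     0.    -1.   ]] 0.08556281055102212 1.0 0.017
```

```bash
python3 - <<'E'
import cv2
a=cv2.imread("pics/scene0.png")[150:350,230:490];cv2.imwrite("pics/s1.png",cv2.resize(a,None,fx=3,fy=3,interpolation=2))
a=cv2.imread("pics/top0.png")[170:320,150:500];cv2.imwrite("pics/t1.png",cv2.resize(a,None,fx=2.28,fy=2.28,interpolation=2))
E
```

```text
(no output)
```

View pics/s1.png

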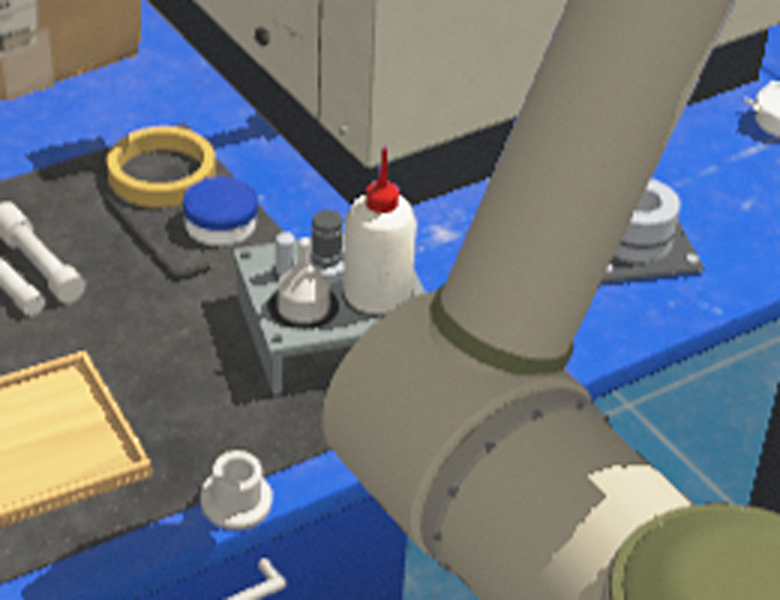

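View pics/t1.png

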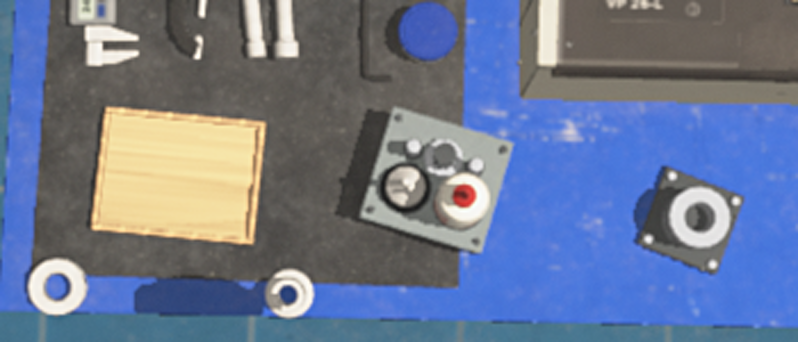

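The pictures show the rack with the white oiler on the right-hand pad (scene0 about 354,224) and the centre on the left-hand pad (333,238), with the plug behind them. The tray is to the left, the ring on the right at (450,267) in top, and all bystanders are clear. The rack yaw is about -17.7°. Next I'll move over the rack for a close look.

```bash
python3 - <<'E'
from h import *
im=img("top")
for x,y in [(397,105),(513,140),(482,252),(360,215)]: print(atz(im,150+x/2.28,170+y/2.28,.046).round(4))
for x,y in [(105,107),(266,122),(252,244),(92,230)]: print(atz(im,150+x/2.28,170+y/2.28,.014).round(4))
print(tcp([.40,-.06,.32]).round(3))
w=img("wrist");s=env.observe();R=np.array(s["tool_rot"]);P=np.array(w["pose"])
print(w["fx"],(R.T@(P[:3,3]-s["position"])).round(3),(R.T@P[:3,:3]).round(2))
E
```

```text
[ 0.5506 -0.0077  0.046 ]
[ 0.5165 -0.1288  0.046 ]
[ 0.3997 -0.0981  0.046 ]
[0.4351 0.0281 0.046 ]
[0.5467 0.3018 0.014 ]
[0.5344 0.1306 0.014 ]
[0.4048 0.1412 0.014 ]
[0.4159 0.3094 0.014 ]
[ 0.374 -0.396 -0.072]
371.64829954431775 [ 0.082  0.001 -0.126] [[-0.    0.95  0.32]
 [ 1.    0.   -0.  ]
 [-0.    0.32 -0.95]]
```

```bash
python3 -m pendant '[[1,0.187,-0.198,-0.072,0,0,0.27],[1,0.187,-0.198,-0.072,0,0,0.27],[1,0.187,-0.198,-0.072,0,0,0.27],[1,0.187,-0.198,-0.072,0,0,0.27],[1,0.187,-0.198,-0.072,0,0,0.27]]'
python3 - <<'E'
from h import *
print(tcp([.40,-.06,.32]).round(3),np.round(env.observe()["tool_rot"],3).tolist())
E
```

```text
time_s: 1.72
position: [0.2667, -0.2947, 0.3214]
tool_rot: [[1.0, -0.026, 0.001], [-0.026, -1.0, -0.002], [0.001, 0.002, -1.0]]
ft_force: [-0.1, -0.9, -0.3]
grip_width: 0.0854
gripper_force: 0.0
[ 0.127 -0.238  0.001] [[1.0, -0.026, 0.001], [-0.026, -1.0, -0.002], [0.001, 0.002, -1.0]]
```

```bash
python3 -m pendant '[[1,0.127,-0.238,0,0,0,0.28],[1,0.127,-0.238,0,0,0,0.28],[1,0.127,-0.238,0,0,0,0.28],[1,0.127,-0.238,0,0,0,0.28],[1,0.127,-0.238,0,0,0,0.28]]'
python3 -m pendant '[[1,0,0,0,0,0,0],[1,0,0,0,0,0,0]]' >/dev/null
cat > look.py <<'E'
from h import *
import sys
im=img("wrist");cv2.imwrite(f"pics/{sys.argv[1]}.png",im["image"])
for t in sys.argv[2:]:
    t,*z=t.split("=")
    for r in env.tip_of("wrist",t)[:2]: print(t,round(r["conf"],2),np.round(r["centre"]),atz(im,*r["centre"],float(z[0]) if z else Z[t]).round(4))
E
python3 look.py w1 rack plug_mid oiler_mid centre_mid tray bush
```

```text
time_s: 2.35
position: [0.4002, -0.0601, 0.3206]
tool_rot: [[0.954, -0.301, 0.001], [-0.301, -0.954, -0.0], [0.001, -0.0, -1.0]]
ft_force: [0.3, -0.6, 0.2]
grip_width: 0.0854
gripper_force: 0.0
rack 0.77 [289. 134.] [ 0.4735 -0.0499  0.    ]
plug_mid 0.89 [285. 117.] [ 0.4926 -0.0557  0.052 ]
oiler_mid 0.72 [313. 157.] [ 0.4484 -0.0735  0.114 ]
tray 0.92 [103. 203.] [0.4788 0.2254 0.    ]
bush 0.61 [212. 258.] [0.3555 0.0988 0.    ]
```

View pics/w1.png

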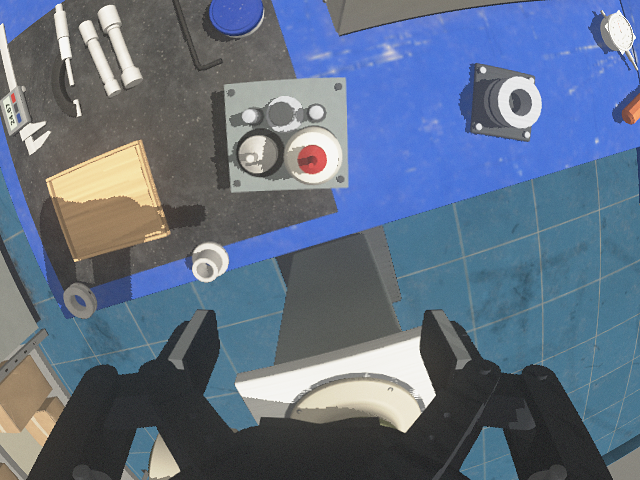

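Rack corners in w1 are about (224,85), (346,78), (348,187), (231,191). The red collar is at (312,159), the plug at (285,112) between the guard pins, and the centre at (257,155). The network positions agree with the rack geometry to about 1 mm for the oiler. I'll approach above the oiler.

```bash
python3 - <<'E'
from h import *
im=img("wrist")
c=[atz(im,u,v,.046)[:2] for u,v in [(224,85),(346,78),(348,187),(231,191)]];print(np.round(c,4),np.mean(c,0).round(4))
c=np.array(c)
for d in [c[0]-c[1],c[3]-c[2]]: print(np.degrees(np.arctan2(d[1],d[0]))-90)
for d in [c[0]-c[3],c[1]-c[2]]: print(np.degrees(np.arctan2(d[1],d[0])))
print(tcp([.4485,-.0733,.26]).round(3))
E
```

```text
[[ 0.5492 -0.0042]
 [ 0.5136 -0.1297]
 [ 0.3996 -0.0967]
 [ 0.4358  0.0279]] [ 0.4746 -0.0507]
-15.85852622695073
-16.178814302265593
-15.816369584678329
-16.137820792617845
[ 0.05  -0.005  0.06 ]
```

```bash
python3 -m pendant '[[1,0.05,-0.005,0.06,0,0,-0.025],[1,0.05,-0.005,0.06,0,0,-0.025],[1,0.05,-0.005,0.06,0,0,-0.025]]'
python3 look.py w2 oiler_mid plug_mid centre_mid rack
python3 - <<'E'
from h import *
im=img("wrist");h=cv2.cvtColor(im["image"],cv2.COLOR_BGR2HSV)
m=((h[...,0]<8)|(h[...,0]>172))&(h[...,1]>150)&(h[...,2]>60)
m[300:]=0
n,l,st,ce=cv2.connectedComponentsWithStats(m.astype(np.uint8));i=1+st[1:,4].argmax();print(st[i],ce[i])
for p in [(.4493,-.0736,.182),(.4493,-.0736,.150),(.4493,-.0736,.132)]: print(np.round(proj(im,p)))
E
```

```text
time_s: 3.38
position: [0.4486, -0.0731, 0.2599]
tool_rot: [[0.96, -0.28, -0.002], [-0.28, -0.96, 0.001], [-0.002, -0.0, -1.0]]
ft_force: [-0.2, -0.1, 1.0]
grip_width: 0.0852
gripper_force: 0.0
oiler_mid 0.68 [319. 229.] [ 0.4493 -0.0736  0.114 ]
oiler_mid 0.53 [237.  42.] [ 0.6026 -0.0563  0.114 ]
plug_mid 0.69 [287. 168.] [ 0.4941 -0.0566  0.052 ]
centre_mid 0.7 [251. 220.] [ 0.4631 -0.0156  0.0775]
centre_mid 0.52 [208. 310.] [0.3905 0.0567 0.0775]
rack 0.91 [293. 181.] [ 0.4745 -0.0523  0.    ]
[327 249   6   5   8] [329.5   251.125]
[319. 261.]
[319. 244.]
[319. 236.]
```

View pics/w2.png

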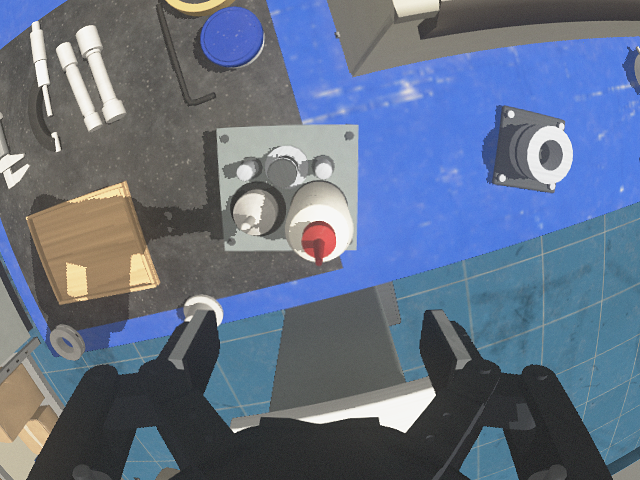

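The collar is at (319,238) and the spout tip at (319,263), matching the projection of the estimated axis. Descending to grip the collar.

```bash
python3 -m pendant '[[0.7,0.001,0,0.05,0,0,0],[0.7,0.001,0,0.09,0,0,0],[0.7,0.001,0,0.108,0,0,0],[0.7,0.001,0,0.108,0,0,0],[0.7,0.001,0,0.108,0,0,0]]' 40
python3 -m pendant '[[0,0,0,0,0,0,0],[0,0,0,0,0,0,0],[0,0,0,0,0,0,0],[0,0,0,0,0,0,0],[0,0,0,0,0,0,0]]' 40
```

```text
time_s: 4.3
position: [0.4501, -0.0735, 0.1534]
tool_rot: [[0.96, -0.279, 0.002], [-0.279, -0.96, -0.001], [0.002, 0.0, -1.0]]
ft_force: [-0.6, -0.4, 0.2]
grip_width: 0.0597
gripper_force: 0.0
time_s: 4.92
position: [0.45, -0.0733, 0.1531]
tool_rot: [[0.96, -0.279, 0.001], [-0.279, -0.96, -0.0], [0.002, -0.0, -1.0]]
ft_force: [-0.0, 2.0, 6.0]
grip_width: 0.0215
gripper_force: 39.1
```

```bash
python3 -m pendant '[[0,0,0,-0.01,0,0,0],[0,0,0,-0.03,0,0,0],[0,0,0,-0.06,0,0,0],[0,0,0,-0.09,0,0,0],[0,0,0,-0.1,0,0,0]]'
python3 -m pendant '[[0,-0.003,-0.017,0,0,0,0],[0,-0.011,-0.06,0,0,0,0],[0,-0.02,-0.11,0,0,0,0],[0,-0.03,-0.16,0,0,0,0],[0,-0.039,-0.21,0,0,0,0]]'
python3 look.py w3 tray oiler_mid=.214
python3 - <<'E'
from h import *
print(tcp([.485,.264,.25]).round(4))
E
```

```text
time_s: 5.55
position: [0.4499, -0.0735, 0.254]
tool_rot: [[0.96, -0.279, 0.003], [-0.279, -0.96, -0.001], [0.003, 0.0, -1.0]]
ft_force: [-0.3, -0.5, -2.5]
grip_width: 0.0211
gripper_force: 39.4
time_s: 6.18
position: [0.4705, 0.1408, 0.2516]
tool_rot: [[0.96, -0.28, -0.001], [-0.28, -0.96, -0.0], [-0.001, 0.001, -1.0]]
ft_force: [0.4, -1.0, -1.6]
grip_width: 0.0212
gripper_force: 39.4
tray 0.82 [243. 214.] [0.4795 0.2214 0.    ]
oiler_mid 0.82 [317. 293.] [0.4712 0.1412 0.214 ]
oiler_mid 0.36 [186. 332.] [0.4667 0.2168 0.214 ]
[-0.0199 -0.1223  0.0014]
```

View pics/w3.png

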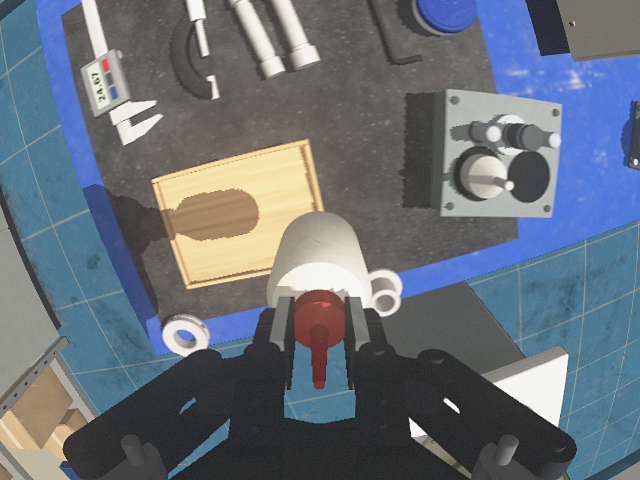

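w3 shows the oiler hanging upright at (318,320). The tray is at (243,214), free and ahead-left.

```bash
python3 -m pendant '[[0,-0.009,-0.055,0,0,0,0],[0,-0.017,-0.1,0,0,0,0],[0,-0.02,-0.122,0,0,0,0],[0,-0.02,-0.122,0.03,0,0,0],[0,-0.02,-0.122,0.07,0,0,0]]'
python3 -m pendant '[[0,0,0,0.03,0,0,0],[0,0,0,0.05,0,0,0],[0,0,0,0.06,0,0,0],[0,0,0,0.064,0,0,0],[0,0,0,0.064,0,0,0]]'
```

```text
time_s: 6.95
position: [0.4861, 0.2612, 0.1815]
tool_rot: [[0.96, -0.28, 0.001], [-0.28, -0.96, -0.0], [0.001, -0.0, -1.0]]
ft_force: [-0.3, 0.7, -1.8]
grip_width: 0.0212
gripper_force: 39.7
time_s: 7.58
position: [0.486, 0.2618, 0.1187]
tool_rot: [[0.96, -0.28, 0.001], [-0.28, -0.96, 0.0], [0.001, -0.0, -1.0]]
ft_force: [-0.1, 0.9, -1.0]
grip_width: 0.0213
gripper_force: 39.7
```

```bash
python3 -m pendant '[[0,0,0,0.003,0,0,0],[0,0,0,0.005,0,0,0],[0,0,0,0.006,0,0,0],[0,0,0,0.006,0,0,0]]'
```

```text
time_s: 8.07
position: [0.4857, 0.262, 0.1123]
tool_rot: [[0.96, -0.279, 0.0], [-0.279, -0.96, 0.0], [0.0, -0.0, -1.0]]
ft_force: [0.3, 0.0, -1.6]
grip_width: 0.0211
gripper_force: 39.7
```

```bash
python3 -m pendant '[[0,0,0,0.001,0,0,0],[0,0,0,0.002,0,0,0],[0,0,0,0.002,0,0,0]]'
```

```text
time_s: 8.45
position: [0.4863, 0.2622, 0.1121]
tool_rot: [[0.96, -0.279, 0.003], [-0.279, -0.96, 0.001], [0.003, -0.002, -1.0]]
ft_force: [-3.4, -1.0, 11.9]
grip_width: 0.0215
gripper_force: 41.0
```

```bash
python3 -m pendant '[[0.6,0,0,-0.001,0,0,0],[0.6,0,0,-0.001,0,0,0],[0.6,0,0,-0.001,0,0,0],[0.6,0,0,-0.04,0,0,0],[0.6,0,0,-0.1,0,0,0]]'
python3 - <<'E'
from h import *
print(tcp([.4655,-.018,.21]).round(4))
E
```

```text
time_s: 9.07
position: [0.4851, 0.2617, 0.21]
tool_rot: [[0.96, -0.28, -0.004], [-0.28, -0.96, -0.001], [-0.004, 0.002, -1.0]]
ft_force: [0.4, -0.4, 0.6]
grip_width: 0.051
gripper_force: 0.0
[0.0594 0.274  0.0004]
```

```bash
python3 -m pendant '[[0.6,0.059,0.274,0,0,0,0],[0.6,0.059,0.274,0,0,0,0],[0.6,0.059,0.274,0,0,0,0],[0.6,0.059,0.274,0,0,0,0],[0.6,0.059,0.274,0,0,0,0]]'
python3 -m pendant '[[0.6,0,0,0,0,0,0]]' >/dev/null
python3 look.py w4 centre_mid plug_mid rack oiler_mid=.073
python3 - <<'E'
from h import *
im=img("wrist")
for p in [(.4655,-.018,.109),(.4655,-.018,.084),(.4655,-.018,.046)]: print(np.round(proj(im,p)))
a=im["image"][150:330,180:460];cv2.imwrite("pics/w4c.png",cv2.resize(a,None,fx=2.5,fy=2.5))
print(tcp([.4655,-.018,.103]).round(4))
E
```

```text
time_s: 9.7
position: [0.4654, -0.0202, 0.2103]
tool_rot: [[0.959, -0.282, -0.0], [-0.282, -0.959, -0.0], [-0.0, 0.0, -1.0]]
ft_force: [-0.8, 0.6, -0.6]
grip_width: 0.0515
gripper_force: 0.0
centre_mid 0.62 [316. 241.] [ 0.4624 -0.0162  0.0775]
plug_mid 0.81 [352. 178.] [ 0.4956 -0.0547  0.052 ]
plug_mid 0.55 [ 38. 298.] [0.4776 0.2955 0.052 ]
rack 0.92 [352. 192.] [ 0.4738 -0.0536  0.    ]
oiler_mid 0.88 [ 42. 292.] [0.4861 0.2602 0.073 ]
[321. 250.]
[321. 238.]
[320. 224.]
[0.     0.0014 0.1073]
```

View pics/w4.png

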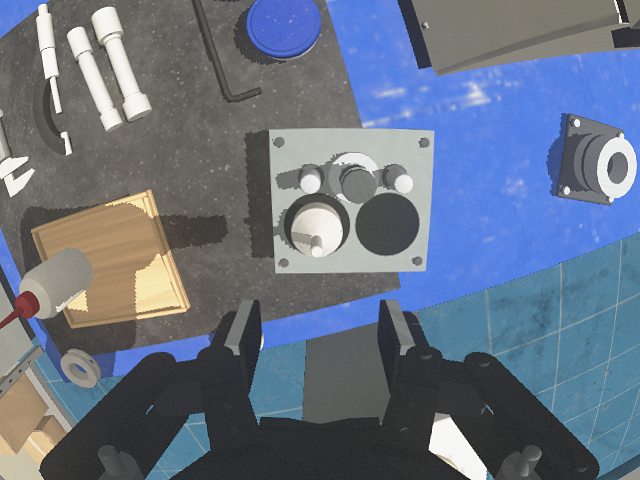

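The pin top is at (316,251), about 3 mm left of my estimate. The right pad is free and the oiler stands in the tray at (55,285). Gripping the pin, corrected.

```bash
python3 -m pendant '[[0.6,-0.001,-0.001,0.05,0,0,0],[0.6,-0.001,-0.001,0.09,0,0,0],[0.6,-0.001,-0.001,0.106,0,0,0],[0.6,-0.001,-0.001,0.106,0,0,0],[0.6,-0.001,-0.001,0.106,0,0,0]]' 50
python3 -m pendant '[[0,0,0,0,0,0,0],[0,0,0,0,0,0,0],[0,0,0,0,0,0,0],[0,0,0,0,0,0,0],[0,0,0,0,0,0,0]]' 50
```

```text
time_s: 10.75
position: [0.4656, -0.0161, 0.1051]
tool_rot: [[0.96, -0.279, 0.001], [-0.279, -0.96, -0.0], [0.001, -0.0, -1.0]]
ft_force: [-0.0, 0.5, 0.2]
grip_width: 0.0512
gripper_force: 0.0
time_s: 11.38
position: [0.4654, -0.0166, 0.1048]
tool_rot: [[0.96, -0.279, 0.001], [-0.279, -0.96, -0.001], [0.001, 0.0, -1.0]]
ft_force: [-1.9, -1.9, 6.6]
grip_width: 0.0075
gripper_force: 49.0
```

```bash
python3 -m pendant '[[0,0,0,-0.01,0,0,0],[0,0,0,-0.03,0,0,0],[0,0,0,-0.06,0,0,0],[0,0,0,-0.09,0,0,0],[0,0,0,-0.1,0,0,0]]'
python3 -m pendant '[[0,0,0,0,0,0,0],[0,0,0,0,0,0,0]]'
python3 look.py w5 centre_mid=.1765 plug_mid
python3 - <<'E'
import cv2
a=cv2.imread("pics/w5.png")[130:400,160:480];cv2.imwrite("pics/w5c.png",cv2.resize(a,None,fx=2,fy=2))
E
```

```text
time_s: 12.0
position: [0.4655, -0.0164, 0.2059]
tool_rot: [[0.96, -0.279, 0.003], [-0.279, -0.96, -0.001], [0.003, -0.0, -1.0]]
ft_force: [0.6, -0.0, -2.0]
grip_width: 0.0074
gripper_force: 48.8
time_s: 12.25
position: [0.4646, -0.0163, 0.2032]
tool_rot: [[0.96, -0.279, -0.002], [-0.279, -0.96, 0.001], [-0.002, -0.0, -1.0]]
ft_force: [0.1, -0.3, -2.8]
grip_width: 0.0073
gripper_force: 48.8
centre_mid 0.9 [319. 310.] [ 0.4619 -0.0157  0.1765]
plug_mid 0.74 [360. 175.] [ 0.4957 -0.0576  0.052 ]
```

View pics/w5c.png

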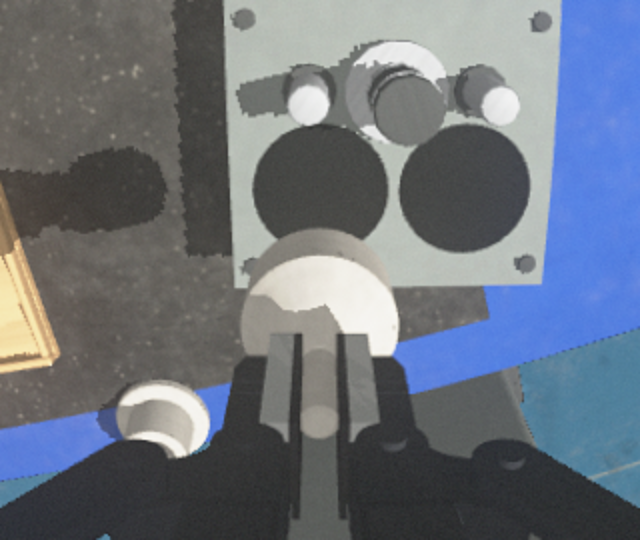

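```bash
python3 - <<'E'
from h import *
im=img("wrist")
for u,v in [(320,221.5),(392.5,223.5)]: print(atz(im,u,v,.046).round(4))
E
python3 -m pendant '[[0,-0.01,-0.037,-0.03,0,0,0],[0,-0.02,-0.08,-0.03,0,0,0],[0,-0.032,-0.13,-0.03,0,0,0],[0,-0.043,-0.17,-0.03,0,0,0],[0,-0.051,-0.187,-0.03,0,0,0]]'
python3 -m pendant '[[0,0,0,0.03,0,0,0],[0,0,0,0.08,0,0,0],[0,0,0,0.13,0,0,0],[0,0,0,0.155,0,0,0],[0,0,0,0.165,0,0,0]]'
python3 -m pendant '[[0,0,0,0.001,0,0,0],[0,0,0,0.002,0,0,0],[0,0,0,0.002,0,0,0]]'
```

```text
[ 0.4679 -0.0183  0.046 ]
[ 0.4502 -0.0738  0.046 ]
time_s: 13.08
position: [0.4681, 0.1793, 0.2338]
tool_rot: [[0.961, -0.277, -0.001], [-0.277, -0.961, 0.0], [-0.001, 0.0, -1.0]]
ft_force: [0.9, -0.1, -0.9]
grip_width: 0.0072
gripper_force: 48.9
time_s: 13.7
position: [0.4679, 0.1773, 0.0679]
tool_rot: [[0.96, -0.279, -0.003], [-0.279, -0.96, -0.0], [-0.002, 0.001, -1.0]]
ft_force: [0.3, 0.5, -2.2]
grip_width: 0.0072
gripper_force: 48.9
time_s: 14.08
position: [0.4688, 0.1775, 0.0681]
tool_rot: [[0.96, -0.279, 0.002], [-0.279, -0.96, 0.0], [0.001, -0.001, -1.0]]
ft_force: [-0.3, 0.5, -1.9]
grip_width: 0.007
gripper_force: 48.9
```

```bash
python3 -m pendant '[[0,0,0,0.001,0,0,0],[0,0,0,0.002,0,0,0],[0,0,0,0.003,0,0,0],[0,0,0,0.003,0,0,0]]'
python3 -m pendant '[[0,0,0,0.001,0,0,0],[0,0,0,0.0015,0,0,0],[0,0,0,0.0015,0,0,0]]'
```

```text
time_s: 14.58
position: [0.4684, 0.1774, 0.0642]
tool_rot: [[0.96, -0.279, -0.0], [-0.279, -0.96, -0.0], [-0.0, 0.0, -1.0]]
ft_force: [-0.3, 0.1, -1.5]
grip_width: 0.0069
gripper_force: 48.9
time_s: 14.95
position: [0.4687, 0.1776, 0.0638]
tool_rot: [[0.96, -0.279, 0.001], [-0.279, -0.96, 0.0], [0.001, -0.001, -1.0]]
ft_force: [-2.8, 0.0, 10.2]
grip_width: 0.0073
gripper_force: 50.5
```

```bash
python3 -m pendant '[[0.4,0,0,-0.001,0,0,0],[0.4,0,0,-0.001,0,0,0],[0.4,0,0,-0.001,0,0,0],[0.4,0,0,-0.05,0,0,-0.1],[0.4,0,0,-0.11,0,0,-0.28]]'
python3 - <<'E'
from h import *
print(tcp([.4962,-.0572,.21]).round(4),env.observe()["q"])
E
```

```text
time_s: 15.58
position: [0.4679, 0.1773, 0.1734]
tool_rot: [[1.0, 0.002, -0.003], [0.002, -1.0, -0.0], [-0.003, 0.0, -1.0]]
ft_force: [1.0, -0.5, 0.9]
grip_width: 0.034
gripper_force: 0.0
[ 0.0278  0.2345 -0.0367] [7.16727354e+00 2.10771007e+01 8.90487661e+01 1.60570464e-03
 7.00451647e+01 9.70724904e+01]
```

```bash
python3 -m pendant '[[0.7,0.028,0.235,-0.037,0,0,-0.9],[0.7,0.028,0.235,-0.037,0,0,-0.9],[0.7,0.028,0.235,-0.037,0,0,-0.9],[0.7,0.028,0.235,-0.037,0,0,-0.9],[0.7,0.028,0.235,-0.037,0,0,-0.9]]'
python3 -m pendant '[[0.7,0,0,0,0,0,-0.39],[0.7,0,0,0,0,0,-0.39],[0.7,0,0,0,0,0,-0.39],[0.7,0,0,0,0,0,-0.39]]'
python3 look.py w6 plug_mid oiler_mid=.073 centre_mid=.0365 rack
python3 - <<'E'
from h import *
im=img("wrist")
for z in [.094,.054]: print(np.round(proj(im,(.4962,-.0572,z))))
print(tcp([.4962,-.0572,.075]).round(4))
E
```

```text
time_s: 16.2
position: [0.4959, -0.0605, 0.2101]
tool_rot: [[0.663, 0.748, 0.001], [0.748, -0.663, -0.001], [0.0, 0.001, -1.0]]
ft_force: [0.3, -0.2, -0.0]
grip_width: 0.0596
gripper_force: 0.0
time_s: 16.7
position: [0.4957, -0.0576, 0.2097]
tool_rot: [[0.335, 0.942, -0.0], [0.942, -0.335, 0.0], [0.0, -0.0, -1.0]]
ft_force: [-0.1, 0.5, 0.4]
grip_width: 0.0598
gripper_force: 0.0
plug_mid 0.97 [317. 225.] [ 0.4947 -0.0574  0.052 ]
rack 0.87 [299. 208.] [ 0.4789 -0.0503  0.    ]
[319. 241.]
[319. 225.]
[0.0006 0.0003 0.1348]
```

View pics/w6.png

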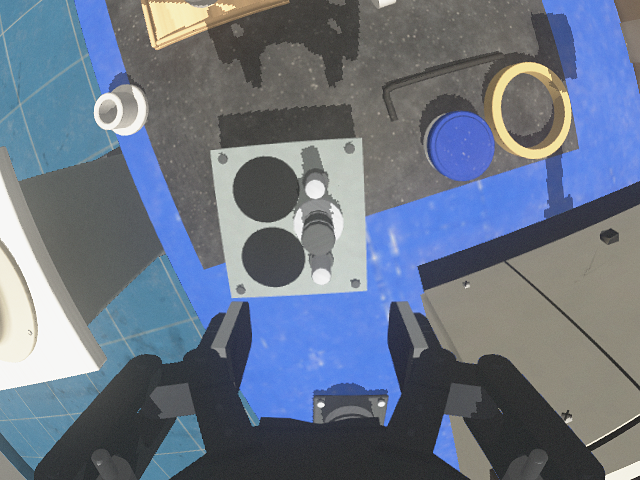

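w6 shows the plug top at (318,241), where it was predicted. The fingers will straddle it along rack x, clear of the pins at (316,188) and (321,275). Descending with a -0.05 rad yaw trim.

```bash
python3 -m pendant '[[0.7,0.0005,0,0.05,0,0,-0.05],[0.7,0.0005,0,0.1,0,0,-0.05],[0.7,0.0005,0,0.125,0,0,-0.05],[0.7,0.0005,0,0.133,0,0,-0.05],[0.7,0.0005,0,0.133,0,0,-0.05]]' 60
python3 -m pendant '[[0,0,0,0,0,0,0],[0,0,0,0,0,0,0],[0,0,0,0,0,0,0],[0,0,0,0,0,0,0],[0,0,0,0,0,0,0]]' 60
```

```text
time_s: 17.62
position: [0.4961, -0.0573, 0.0772]
tool_rot: [[0.284, 0.959, 0.0], [0.959, -0.284, -0.0], [-0.0, 0.0, -1.0]]
ft_force: [-0.1, -0.4, -0.5]
grip_width: 0.0597
gripper_force: 0.0
time_s: 18.25
position: [0.4961, -0.0573, 0.0779]
tool_rot: [[0.284, 0.959, 0.002], [0.959, -0.284, -0.001], [-0.0, 0.002, -1.0]]
ft_force: [-1.4, 0.2, 6.1]
grip_width: 0.0225
gripper_force: 58.5
```

```bash
python3 -m pendant '[[0,0,0,-0.01,0,0,0],[0,0,0,-0.03,0,0,0],[0,0,0,-0.06,0,0,0],[0,0,0,-0.1,0,0,0],[0,0,0,-0.12,0,0,0]]'
python3 - <<'E'
from h import *
print(tcp([.43,-.2,.2]).round(4))
E
```

```text
time_s: 18.88
position: [0.496, -0.0572, 0.1993]
tool_rot: [[0.284, 0.959, 0.003], [0.959, -0.284, -0.001], [-0.0, 0.003, -1.0]]
ft_force: [0.2, 0.6, -3.7]
grip_width: 0.0226
gripper_force: 59.1
[-0.1556 -0.0227 -0.0007]
```

```bash
python3 -m pendant '[[0,-0.03,-0.005,0,0,0,0.15],[0,-0.07,-0.01,0,0,0,0.32],[0,-0.11,-0.016,0,0,0,0.5],[0,-0.14,-0.021,0,0,0,0.66],[0,-0.155,-0.023,0,0,0,0.8]]'
python3 -m pendant '[[0,0,0,0,0,0,0.15],[0,0,0,0,0,0,0.3],[0,0,0,0,0,0,0.45],[0,0,0,0,0,0,0.5],[0,0,0,0,0,0,0.5]]'
python3 look.py w7 taper_ring plug_mid=.174

```

```text
time_s: 19.5
position: [0.4288, -0.2004, 0.1973]
tool_rot: [[0.889, 0.458, -0.0], [0.458, -0.889, -0.0], [-0.0, 0.0, -1.0]]
ft_force: [0.5, 0.0, -2.1]
grip_width: 0.0224
gripper_force: 59.0
time_s: 20.12
position: [0.4296, -0.1991, 0.1972]
tool_rot: [[1.0, -0.017, -0.0], [-0.017, -1.0, 0.0], [-0.0, -0.0, -1.0]]
ft_force: [0.1, 0.0, -3.4]
grip_width: 0.0225
gripper_force: 59.0
taper_ring 0.59 [450. 199.] [ 0.4422 -0.321   0.    ]
plug_mid 0.77 [321. 304.] [ 0.4318 -0.2004  0.174 ]
```

View pics/w7.png

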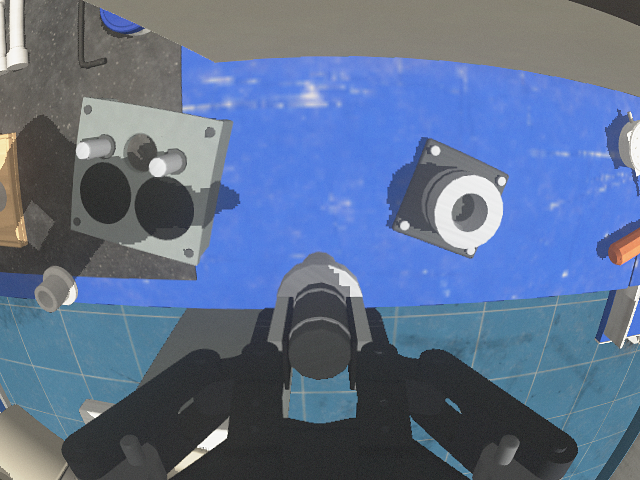

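w7 shows the ring's bright top face centred near (466,213) with the bore at (467,208). The plug is held upright at (319,330).

```bash
cat > ring.py <<'E'
from h import *
im=img("wrist");g=im["image"].astype(int)
m=((g.min(2)>150)&(g.max(2)-g.min(2)<40)).astype(np.uint8)
u,v=map(int,proj(im,(.444,-.321,.046)));q=np.zeros_like(m);cv2.circle(q,(u,v),48,1,-1);m&=q
n,l,st,ce=cv2.connectedComponentsWithStats(m);i=1+st[1:,4].argmax()
c=max(cv2.findContours((l==i).astype(np.uint8),0,1)[0],key=len)
P=np.array([atz(im,*p[0],.046)[:2] for p in cv2.convexHull(c)])
# circle fit in world
A=np.c_[2*P,np.ones(len(P))];x=np.linalg.lstsq(A,(P**2).sum(1),rcond=None)[0];r=np.sqrt(x[2]+x[0]**2+x[1]**2)
print("ring",x[:2].round(4),"r",r.round(4),"px",st[i],"res",np.abs(np.hypot(*(P-x[:2]).T)-r).max().round(4))
print(tcp([x[0],x[1],.2]).round(4))
E
python3 ring.py; python3 - <<'E'
from h import *
im=img("wrist");s=env.observe();p=np.array(s["position"]);print(np.round(proj(im,p+[0,0,.016])),atz(im,320,349,p[2]+.016)-p)
E
```

```text
ring [ 0.4403 -0.3222] r 0.0315 px [ 434  175   69   80 2968] res 0.0039
[ 0.0126  0.1228 -0.0031]
[318. 359.] [ 0.00471568 -0.00087835  0.016     ]
```

```bash
python3 -m pendant '[[0,0.003,0.017,0,0,0,0],[0,0.008,0.042,0,0,0,0],[0,0.011,0.058,0,0,0,0],[0,0.012,0.06,0,0,0,0],[0,0.012,0.06,0,0,0,0]]' | head -2
python3 ring.py; python3 look.py w8 taper_ring plug_mid=.1712; python3 - <<'E'
import cv2
a=cv2.imread("pics/w8.png")[140:400,220:500];cv2.imwrite("pics/w8c.png",cv2.resize(a,None,fx=2.3,fy=2.3))
E
```

```text
time_s: 21.0
position: [0.4406, -0.2592, 0.1967]
ring [ 0.4398 -0.3225] r 0.0318 px [ 360  187   76   81 3434] res 0.0039
[ 0.0003  0.0636 -0.0033]
taper_ring 0.79 [384. 212.] [ 0.4408 -0.318   0.    ]
plug_mid 0.62 [321. 303.] [ 0.4419 -0.2604  0.1712]
```

View pics/w8c.png

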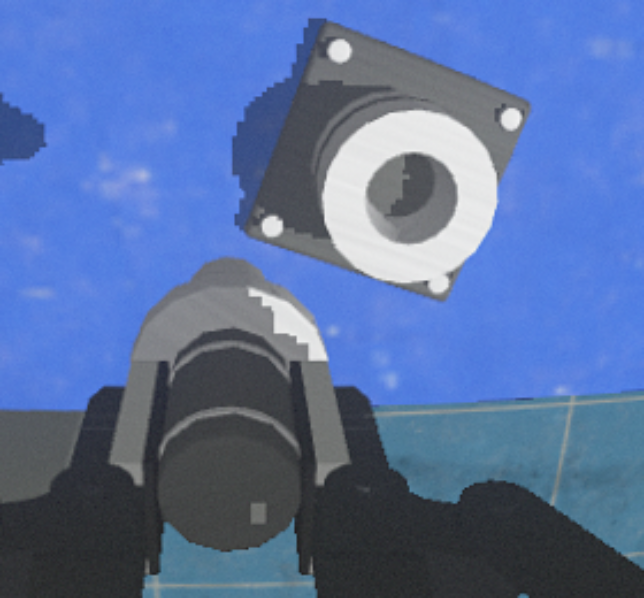

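w8c shows the ring face centred at crop (410,196), i.e. full (398,225), and the bore at (399,226). The plug handle top is at full (320,349), and the flange is 86 px wide.

```bash
python3 - <<'E'
from h import *
im=img("wrist");s=env.observe();p=np.array(s["position"])
print("tcp",p.round(4),"ring",atz(im,398.3,225,.046).round(4),atz(im,399.1,226.1,.046).round(4))
t=np.linspace(0,2*np.pi,90)
def ell(c,r): 
    q=np.array([proj(im,c+[r*np.cos(a),r*np.sin(a),0]) for a in t]);return q.min(0).round(),q.max(0).round()
for dx in (0,.003,.005):
  for dz in (0,.004):
    b=p+[dx,0,dz]
    print(dx,dz,"handle",*ell(b+[0,0,.016],.012),"flange",*ell(b+[0,0,-.024],.02),"tip",*ell(b+[0,0,-.068],.01))
E
```

```text
tcp [ 0.4407 -0.259   0.1969] ring [ 0.4423 -0.3218  0.046 ] [ 0.4414 -0.3225  0.046 ]
0 0 handle [285. 332.] [351. 384.] flange [275. 267.] [362. 343.] tip [301. 253.] [336. 286.]
0 0.004 handle [284. 338.] [352. 391.] flange [274. 271.] [363. 348.] tip [300. 256.] [336. 289.]
0.003 0 handle [285. 325.] [351. 378.] flange [274. 261.] [362. 338.] tip [301. 248.] [336. 281.]
0.003 0.004 handle [284. 331.] [352. 385.] flange [273. 264.] [363. 343.] tip [300. 251.] [336. 284.]
0.005 0 handle [284. 320.] [351. 374.] flange [274. 256.] [362. 335.] tip [300. 245.] [336. 278.]
0.005 0.004 handle [283. 326.] [352. 381.] flange [273. 260.] [363. 339.] tip [300. 247.] [336. 281.]
```

```bash
python3 -m pendant '[[0,0,0.02,0,0,0,0],[0,0,0.045,0,0,0,0],[0,0,0.0625,0.01,0,0,0],[0,0,0.0625,0.04,0,0,0],[0,0,0.0625,0.068,0,0,0]]'
python3 -m pendant '[[0,0,0,0,0,0,0],[0,0,0,0,0,0,0]]' | head -2
python3 look.py w9 taper_ring plug_mid=.104; python3 - <<'E'
import cv2
a=cv2.imread("pics/w9.png")[180:400,220:420];cv2.imwrite("pics/w9c.png",cv2.resize(a,None,fx=2.7,fy=2.7))
E
```

```text
time_s: 21.88
position: [0.4391, -0.3231, 0.1271]
tool_rot: [[1.0, -0.019, -0.001], [-0.019, -1.0, 0.001], [-0.001, -0.001, -1.0]]
ft_force: [1.3, -0.5, -3.3]
grip_width: 0.0224
gripper_force: 59.5
time_s: 22.12
position: [0.4399, -0.3227, 0.1295]
taper_ring 0.76 [315. 238.] [ 0.4388 -0.3203  0.    ]
plug_mid 0.75 [319. 304.] [ 0.4407 -0.3233  0.104 ]
```

View pics/w9c.png

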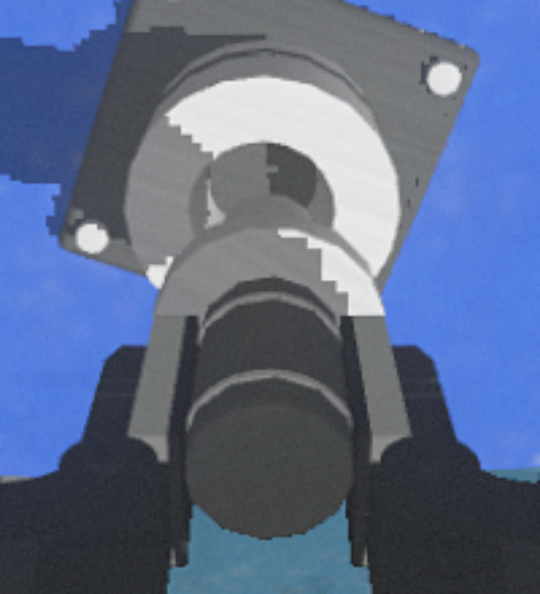

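w9c shows the ring circle centred at column 317 (crop 262) and the plug axis at column 320, so the plug is about 1.8 mm too far toward -y. Next I'll check the x direction from the upper edges: ring row 208, bore row 233.

```bash
python3 - <<'E'
from h import *
im=img("wrist");s=env.observe();p=np.array(s["position"]);print(p)
t=np.linspace(0,2*np.pi,90)
def ell(c,r):
    q=np.array([proj(im,np.array(c)+[r*np.cos(a),r*np.sin(a),0]) for a in t]);return q.min(0).round(1),q.max(0).round(1)
for x in (.438,.440,.442,.444): print(x,ell((x,-.322,.046),.031),ell((x,-.322,.046),.0165))
for dx in (0,.0026,.004): print(dx,ell(p+[dx,-.0007,.016],.012),ell(p+[dx,-.0007,-.024],.02))
E
```

```text
[ 0.43984435 -0.32228791  0.12974569]
0.438 (array([266.7, 213.3]), array([368.2, 307.6])) (array([290.3, 237. ]), array([344.5, 287.3]))
0.44 (array([266.5, 209.9]), array([368.2, 304.8])) (array([290.2, 233.8]), array([344.5, 284.4]))
0.442 (array([266.3, 206.6]), array([368.3, 302.1])) (array([290.1, 230.5]), array([344.6, 281.5]))
0.444 (array([266.1, 203.2]), array([368.4, 299.3])) (array([289.9, 227.3]), array([344.6, 278.5]))
0 (array([286.5, 332.1]), array([352.3, 384.1])) (array([275.7, 267.2]), array([362.7, 343.3]))
0.0026 (array([286. , 325.8]), array([352.5, 379. ])) (array([275.3, 261.7]), array([362.8, 338.9]))
0.004 (array([285.8, 322.3]), array([352.6, 376.2])) (array([275.1, 258.7]), array([362.9, 336.5]))
```

```bash
python3 -m pendant '[[0,-0.001,-0.0013,0,0,0,0],[0,-0.001,-0.0013,0.01,0,0,0],[0,-0.001,-0.0013,0.02,0,0,0],[0,-0.001,-0.0013,0.028,0,0,0],[0,-0.001,-0.0013,0.028,0,0,0]]'
python3 -m pendant '[[0,0,0,0.005,0,0,0],[0,0,0,0.01,0,0,0],[0,0,0,0.012,0,0,0],[0,0,0,0.012,0,0,0]]'
```

```text
time_s: 22.95
position: [0.4384, -0.3204, 0.0999]
tool_rot: [[1.0, -0.018, -0.001], [-0.018, -1.0, 0.001], [-0.001, -0.001, -1.0]]
ft_force: [0.0, -0.3, -3.7]
grip_width: 0.0227
gripper_force: 59.3
time_s: 23.45
position: [0.4386, -0.3206, 0.0887]
tool_rot: [[1.0, -0.018, -0.0], [-0.018, -1.0, 0.0], [-0.0, -0.0, -1.0]]
ft_force: [0.6, -0.7, -3.7]
grip_width: 0.0228
gripper_force: 59.3
```

```bash
python3 -m pendant '[[0,0,0,0.003,0,0,0],[0,0,0,0.006,0,0,0],[0,0,0,0.006,0,0,0]]'
python3 -m pendant '[[0,0,0,0.001,0,0,0],[0,0,0,0.002,0,0,0],[0,0,0,0.003,0,0,0],[0,0,0,0.003,0,0,0]]'
```

```text
time_s: 23.82
position: [0.4385, -0.3206, 0.0825]
tool_rot: [[1.0, -0.018, -0.0], [-0.018, -1.0, 0.0], [-0.0, -0.0, -1.0]]
ft_force: [-0.1, -0.4, -3.8]
grip_width: 0.0225
gripper_force: 59.3
time_s: 24.32
position: [0.4386, -0.3206, 0.0798]
tool_rot: [[1.0, -0.018, -0.0], [-0.018, -1.0, 0.0], [-0.0, -0.0, -1.0]]
ft_force: [0.2, 0.2, -2.6]
grip_width: 0.0225
gripper_force: 59.3
```

```bash
python3 -m pendant '[[0,0,0,0.001,0,0,0],[0,0,0,0.002,0,0,0],[0,0,0,0.002,0,0,0]]'
```

```text
time_s: 24.7
position: [0.4386, -0.3206, 0.0777]
tool_rot: [[1.0, -0.017, -0.0], [-0.017, -1.0, 0.0], [-0.0, -0.0, -1.0]]
ft_force: [-0.3, -0.0, -2.0]
grip_width: 0.0227
gripper_force: 59.3
```

```bash
python3 -m pendant '[[0,0,0,0.001,0,0,0],[0,0,0,0.001,0,0,0],[0,0,0,0.001,0,0,0]]'
```

```text
time_s: 25.08
position: [0.4387, -0.3207, 0.0774]
tool_rot: [[1.0, -0.017, 0.0], [-0.017, -1.0, -0.001], [0.0, 0.001, -1.0]]
ft_force: [-2.4, 2.6, 6.8]
grip_width: 0.0223
gripper_force: 60.3
```

```bash
python3 -m pendant '[[0.7,0,0,-0.001,0,0,0],[0.7,0,0,-0.001,0,0,0],[0.7,0,0,-0.001,0,0,0],[0.7,0,0,-0.04,0,0,0],[0.7,0,0,-0.1,0,0,0]]'
python3 -m pendant '[[0.5,0,0,-0.03,0,0,0],[0.5,0,0,-0.03,0,0,0],[0.5,0,0,-0.03,0,0,0]]' | head -2
python3 look.py w10 taper_ring plug_mid; python3 - <<'E'
import cv2
a=cv2.imread("pics/w10.png")[150:350,210:430];cv2.imwrite("pics/w10c.png",cv2.resize(a,None,fx=2.5,fy=2.5))
E
```

```text
time_s: 25.7
position: [0.4381, -0.3202, 0.1766]
tool_rot: [[1.0, -0.018, -0.003], [-0.018, -1.0, 0.003], [-0.003, -0.003, -1.0]]
ft_force: [0.5, -1.2, 0.4]
grip_width: 0.0597
gripper_force: 0.0
time_s: 26.08
position: [0.4383, -0.3203, 0.2057]
plug_mid 0.96 [318. 227.] [ 0.4383 -0.3201  0.052 ]
```

View pics/w10c.png

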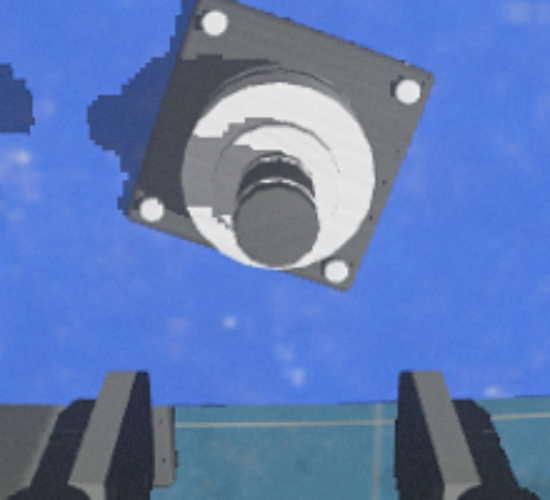

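The plug is seated in w10c, with its flange lying concentric on the ring face. Next I'll fetch the centre from the tray.

```bash
python3 -m pendant '[[0.4,0.01,-0.25,0,0,0,0.15],[0.4,0.01,-0.25,0,0,0,0.15],[0.4,0.01,-0.25,0,0,0,0.15],[0.4,0.01,-0.25,0,0,0,0.15],[0.4,0.01,-0.25,0,0,0,0.15]]' | head -2
python3 - <<'E'
from h import *
print(tcp([.4687,.1776,.2]).round(4),np.round(env.observe()["tool_rot"],3)[0])
E
```

```text
time_s: 26.85
position: [0.4525, -0.0673, 0.2063]
[-0.0235 -0.2443  0.0066] [ 0.987 -0.161 -0.001]
```

```bash
python3 -m pendant '[[0.4,-0.0235,-0.2443,0.006,0,0,0.121],[0.4,-0.0235,-0.2443,0.006,0,0,0.121],[0.4,-0.0235,-0.2443,0.006,0,0,0.121],[0.4,-0.0235,-0.2443,0.006,0,0,0.121],[0.4,-0.0235,-0.2443,0.006,0,0,0.121]]' | head -2
python3 -m pendant '[[0.4,0,0,0,0,0,0],[0.4,0,0,0,0,0,0]]'
python3 look.py w11 centre_mid=.0365 oiler_mid=.073 tray
python3 - <<'E'
from h import *
print(tcp([.4687,.1776,.064]).round(4))
E
```

```text
time_s: 27.48
position: [0.4705, 0.1762, 0.1999]
time_s: 27.72
position: [0.4709, 0.1725, 0.2007]
tool_rot: [[0.958, -0.287, -0.0], [-0.287, -0.958, -0.0], [-0.0, 0.0, -1.0]]
ft_force: [0.5, 0.5, 0.3]
grip_width: 0.0342
gripper_force: 0.0
centre_mid 0.85 [314. 230.] [0.4662 0.1773 0.0365]
oiler_mid 0.66 [199. 253.] [0.4849 0.2621 0.073 ]
[-0.0033 -0.0037  0.1369]
```

View pics/w11.png

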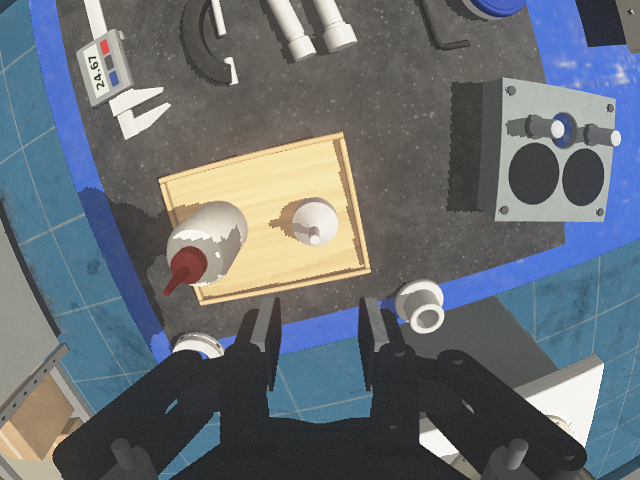

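Both stand upright in the tray: the oiler at (205,245) and the centre at (315,222). Picking up the centre.

```bash
python3 -m pendant '[[0.4,-0.0033,-0.0037,0.05,0,0,-0.008],[0.4,-0.0033,-0.0037,0.1,0,0,-0.008],[0.4,-0.0033,-0.0037,0.125,0,0,-0.008],[0.4,-0.0033,-0.0037,0.136,0,0,-0.008],[0.4,-0.0033,-0.0037,0.136,0,0,-0.008]]'
python3 -m pendant '[[0,0,0,0,0,0,0],[0,0,0,0,0,0,0],[0,0,0,0,0,0,0],[0,0,0,0,0,0,0]]' 50
python3 -m pendant '[[0,0,0,-0.02,0,0,0],[0,0,0,-0.06,0,0,0],[0,0,0,-0.1,0,0,0],[0,0,0,-0.13,0,0,0],[0,0,0,-0.136,0,0,0]]'
python3 - <<'E'
from h import *
print(tcp([.4655,-.0164,.15]).round(4))
E
```

```text
time_s: 28.55
position: [0.4686, 0.1782, 0.0649]
tool_rot: [[0.961, -0.277, -0.0], [-0.277, -0.961, -0.0], [-0.0, 0.0, -1.0]]
ft_force: [-0.0, -1.0, -0.2]
grip_width: 0.0342
gripper_force: 0.0
time_s: 29.05
position: [0.4689, 0.1783, 0.0658]
tool_rot: [[0.961, -0.277, 0.002], [-0.277, -0.961, -0.0], [0.002, -0.0, -1.0]]
ft_force: [-0.8, -1.3, 6.5]
grip_width: 0.007
gripper_force: 49.1
time_s: 29.68
position: [0.4688, 0.1786, 0.2024]
tool_rot: [[0.961, -0.277, 0.003], [-0.277, -0.961, 0.001], [0.003, -0.002, -1.0]]
ft_force: [0.2, -0.6, -2.0]
grip_width: 0.0068
gripper_force: 48.9
[0.0506 0.1884 0.0522]
```

```bash
python3 -m pendant '[[0,0.008,0.03,0,0,0,0],[0,0.02,0.075,0,0,0,0],[0,0.034,0.125,0,0,0,0],[0,0.045,0.168,0,0,0,0],[0,0.0506,0.1884,0,0,0,0]]' | head -2
python3 -m pendant '[[0,0,0,0,0,0,0],[0,0,0,0.04,0,0,0],[0,0,0,0.075,0,0,0],[0,0,0,0.09,0,0,0],[0,0,0,0.09,0,0,0]]'
```

```text
time_s: 30.3
position: [0.4643, -0.0184, 0.1995]
time_s: 30.92
position: [0.4641, -0.0155, 0.1096]
tool_rot: [[0.961, -0.276, -0.003], [-0.276, -0.961, 0.001], [-0.003, -0.0, -1.0]]
ft_force: [-0.8, -0.0, -0.8]
grip_width: 0.0067
gripper_force: 48.9
```

Slightly short, so I'll nudge it toward the pad centre and lower.

```bash
python3 -m pendant '[[0,0.002,0.0005,0.001,0,0,0],[0,0.002,0.0005,0.002,0,0,0],[0,0.002,0.0005,0.002,0,0,0]]'
python3 -m pendant '[[0,0,0,0.001,0,0,0],[0,0,0,0.0015,0,0,0],[0,0,0,0.0015,0,0,0]]'
```

```text
time_s: 31.3
position: [0.4668, -0.0176, 0.1092]
tool_rot: [[0.961, -0.277, 0.001], [-0.277, -0.961, -0.0], [0.001, 0.0, -1.0]]
ft_force: [0.7, -0.2, -3.1]
grip_width: 0.007
gripper_force: 48.9
time_s: 31.68
position: [0.4666, -0.0177, 0.1073]
tool_rot: [[0.961, -0.277, -0.0], [-0.277, -0.961, 0.0], [-0.0, -0.0, -1.0]]
ft_force: [0.3, 0.7, -1.6]
grip_width: 0.0067
gripper_force: 48.9
```

```bash
python3 -m pendant '[[0,0,0,0.001,0,0,0],[0,0,0,0.001,0,0,0],[0,0,0,0.001,0,0,0]]'
python3 -m pendant '[[0,0,0,0.0007,0,0,0],[0,0,0,0.0007,0,0,0]]'
```

```text
time_s: 32.05
position: [0.4668, -0.0177, 0.1068]
tool_rot: [[0.961, -0.277, 0.001], [-0.277, -0.961, -0.0], [0.001, 0.0, -1.0]]
ft_force: [-3.6, 0.8, 5.4]
grip_width: 0.0072
gripper_force: 49.9
time_s: 32.3
position: [0.4669, -0.0177, 0.1068]
tool_rot: [[0.961, -0.277, 0.001], [-0.277, -0.961, -0.0], [0.002, 0.0, -1.0]]
ft_force: [-4.6, 0.2, 12.9]
grip_width: 0.0069
gripper_force: 50.9
```

Contact. Now release it, rise, and go to the oiler at (.4857,.262), where the grip height was .112.

```bash
python3 -m pendant '[[0.4,0,0,-0.001,0,0,0],[0.4,0,0,-0.001,0,0,0],[0.4,0,0,-0.001,0,0,0],[0.4,0,0,-0.04,0,0,0],[0.4,0,0,-0.1,0,0,0]]' | head -2
python3 - <<'E'
from h import *
print(tcp([.4857,.262,.205]).round(4))
E
```

```text
time_s: 32.92
position: [0.466, -0.0175, 0.2056]
[-0.0585 -0.2741  0.0009]
```

```bash
python3 -m pendant '[[0.65,-0.0585,-0.2741,0,0,0,0],[0.65,-0.0585,-0.2741,0,0,0,0],[0.65,-0.0585,-0.2741,0,0,0,0],[0.65,-0.0585,-0.2741,0,0,0,0],[0.65,-0.0585,-0.2741,0,0,0,0]]' | head -2
python3 -m pendant '[[0.65,0,0,0,0,0,0],[0.65,0,0,0,0,0,0]]' |head -2
python3 look.py w12 oiler_mid=.073 centre_mid rack
python3 - <<'E'
from h import *
print(tcp([.4857,.262,.1125]).round(4))
E
```

```text
time_s: 33.55
position: [0.4859, 0.2648, 0.2052]
time_s: 33.8
position: [0.4863, 0.2613, 0.2054]
oiler_mid 0.89 [316. 238.] [0.4848 0.2638 0.073 ]
rack 0.96 [598. 150.] [ 0.4747 -0.0508  0.    ]
rack 0.38 [277. 348.] [0.3543 0.3466 0.    ]
[-0.0011 -0.0008  0.0933]
```

View pics/w12.png

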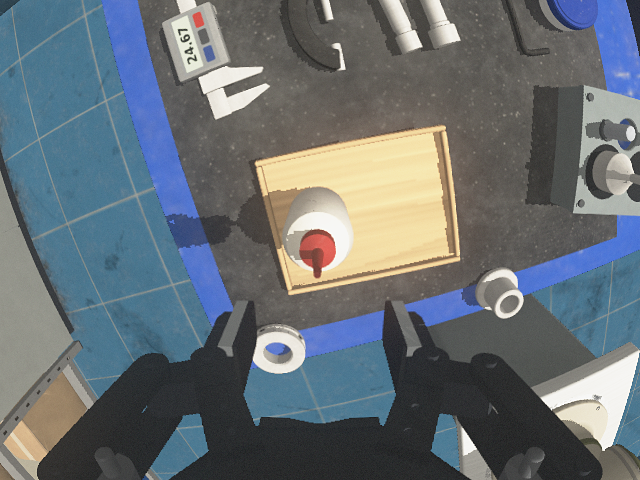

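The oiler stands in the tray with its collar at (318,248), and the centre stands upright on its pad at the right edge (612,175). Gripping the oiler.

```bash
python3 -m pendant '[[0.65,-0.001,-0.001,0.04,0,0,0],[0.65,-0.001,-0.001,0.075,0,0,0],[0.65,-0.001,-0.001,0.09,0,0,0],[0.65,-0.001,-0.001,0.092,0,0,0],[0.65,-0.001,-0.001,0.092,0,0,0]]' 40
python3 -m pendant '[[0,0,0,0,0,0,0],[0,0,0,0,0,0,0],[0,0,0,0,0,0,0],[0,0,0,0,0,0,0],[0,0,0,0,0,0,0]]' 40
python3 -m pendant '[[0,0,0,-0.02,0,0,0],[0,0,0,-0.05,0,0,0],[0,0,0,-0.09,0,0,0],[0,0,0,-0.12,0,0,0],[0,0,0,-0.14,0,0,0]]'
python3 - <<'E'
from h import *
print(tcp([.4499,-.0735,.25]).round(4))
E
```

```text
time_s: 34.62
position: [0.4863, 0.2632, 0.1147]
tool_rot: [[0.961, -0.277, 0.002], [-0.277, -0.961, 0.001], [0.002, -0.001, -1.0]]
ft_force: [0.1, -0.0, -0.4]
grip_width: 0.0555
gripper_force: 0.0
time_s: 35.25
position: [0.4861, 0.2632, 0.1145]
tool_rot: [[0.961, -0.277, 0.002], [-0.277, -0.961, 0.0], [0.002, -0.001, -1.0]]
ft_force: [-0.3, -0.5, 6.4]
grip_width: 0.0215
gripper_force: 39.1
time_s: 35.88
position: [0.4856, 0.2632, 0.255]
tool_rot: [[0.961, -0.277, 0.001], [-0.277, -0.961, 0.0], [0.001, -0.001, -1.0]]
ft_force: [-0.3, 0.8, -2.6]
grip_width: 0.0208
gripper_force: 39.4
[0.0589 0.3335 0.0048]
```

```bash
python3 -m pendant '[[0,0.005,0.03,0,0,0,0],[0,0.014,0.08,0,0,0,0],[0,0.024,0.135,0,0,0,0],[0,0.034,0.19,0,0,0,0],[0,0.043,0.245,0,0,0,0]]' | head -2
python3 -m pendant '[[0,0.008,0.045,0,0,0,0],[0,0.014,0.075,0,0,0,0],[0,0.0159,0.0885,0,0,0,0],[0,0.0159,0.0885,0.03,0,0,0],[0,0.0159,0.0885,0.06,0,0,0]]' | head -2
python3 -m pendant '[[0,0,0,0.015,0,0,0],[0,0,0,0.028,0,0,0],[0,0,0,0.033,0,0,0],[0,0,0,0.033,0,0,0]]'
```

```text
time_s: 36.5
position: [0.4586, 0.0143, 0.2536]
time_s: 37.12
position: [0.4499, -0.0731, 0.1929]
time_s: 37.62
position: [0.45, -0.0735, 0.1607]
tool_rot: [[0.961, -0.277, 0.0], [-0.277, -0.961, 0.0], [0.0, -0.0, -1.0]]
ft_force: [-0.4, -0.7, -1.2]
grip_width: 0.0208
gripper_force: 39.5
```

```bash
python3 -m pendant '[[0,0,0,0.002,0,0,0],[0,0,0,0.004,0,0,0],[0,0,0,0.004,0,0,0]]' | grep -E 'pos|ft'
python3 -m pendant '[[0,0,0,0.001,0,0,0],[0,0,0,0.001,0,0,0],[0,0,0,0.001,0,0,0]]'| grep -E 'pos|ft'
```

```text
position: [0.4499, -0.0736, 0.1566]
ft_force: [0.9, -0.5, -1.9]
position: [0.45, -0.0736, 0.1557]
ft_force: [-0.3, -0.4, -1.0]
```

```bash
python3 -m pendant '[[0,0,0,0.001,0,0,0],[0,0,0,0.001,0,0,0],[0,0,0,0.001,0,0,0]]' | grep -E 'pos|ft'
```

```text
position: [0.4504, -0.0739, 0.1555]
ft_force: [-1.6, -0.6, 7.6]
```

```bash
python3 -m pendant '[[0.6,0,0,-0.001,0,0,0],[0.6,0,0,-0.001,0,0,0],[0.6,0,0,-0.001,0,0,0],[0.6,0,0,-0.04,0,0,0],[0.6,0,0,-0.1,0,0,0]]' | head -2
python3 -m pendant '[[0.6,-0.04,0,-0.05,0,0,0],[0.6,-0.08,0,-0.05,0,0,0],[0.6,-0.08,0,-0.05,0,0,0],[0.6,-0.08,0,-0.05,0,0,0]]'
python3 look.py w13 oiler_mid centre_mid plug_mid rack
```

```text
time_s: 39.38
position: [0.4493, -0.0734, 0.2547]
time_s: 39.88
position: [0.3734, -0.0516, 0.3046]
tool_rot: [[0.961, -0.277, 0.0], [-0.277, -0.961, -0.0], [0.0, -0.0, -1.0]]
ft_force: [-0.9, -0.5, 0.7]
grip_width: 0.0512
gripper_force: 0.0
oiler_mid 0.93 [319. 125.] [ 0.4488 -0.0737  0.114 ]
centre_mid 0.77 [258. 125.] [ 0.4652 -0.0186  0.0775]
centre_mid 0.2 [ 71. 281.] [0.374  0.2683 0.0775]
plug_mid 0.78 [536.  87.] [ 0.4381 -0.3223  0.052 ]
```

View pics/w13.png

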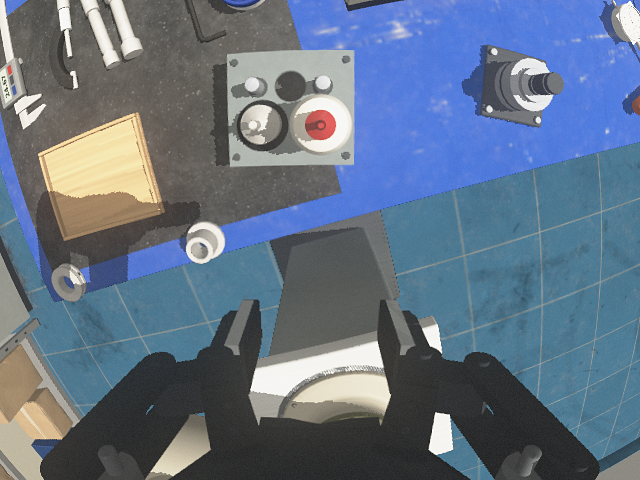

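The oiler (320,125) and the centre (258,125) stand on their pads. The plug is seated in the ring (530,83), the tray is empty, and the bystanders haven't moved. Handing in.

```bash
python3 -c "
from rig import env
print(env.close_job())"
```

```text
the job is handed in; nothing more can be done
None
```

The job is handed in: the plug gauge is seated nose down in the taper ring with its flange on the top face, the oiler and centre are back upright on the pads where they stood, and the tin, bush and setting ring were not touched (about 40 s of the 144 s used).

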